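# Set out the parts of a pipe run beside the clip rack

### The job

Set out the pipe run on the stockroom counter, in this order: first press the orange pipe down into both clips of the aluminium rack until it clicks fully home; next stand the teal coupling on the counter off the red end of the rack, in line with the pipe and about 2 cm clear of the rack; then seat the white plug in the top of that coupling; last stand the brown reducer, wide end down, on the grey manifold plate midway between its two blue ports. Leave the cream coupling and the blue-capped jar where they stand.

Things in the scene. Friction and masses are not known exactly. Their poses are not given: they have to be found in the camera images.
- rack: Fixed aluminium plate 200 x 64 x 8 mm with a red +x end and two grey clips, open upward. Origin: underside centre; x along the plate to the red end (at x = +100 mm), z up. Clips at x = -40 and +40 mm, 12 mm long, 54 mm wide, 63 mm high; between them 68 mm is free for fingers. Channel 36 mm wide, mouth flared to 54; sprung balls in it 46 mm above the counter yield to a 10 to 20 N push.
- manifold: Fixed grey plate 210 x 90 x 8 mm lying on the counter, with two upright blue ports. Origin: centre of the underside; x along its length, z up. Ports at x = -78 and +78 mm, 30 mm in diameter (44 mm at the foot, to 16 mm high), tops 60 mm above the counter. Midway between the ports is the plate's centre, free and flat, 8 mm above the counter.
- pipe: Loose orange pipe 150 mm long, 32 mm in diameter, a black hexagonal nut on each end (44 mm across flats, 18 mm long), lying with its axis 22 mm above the counter; 0.2 kg. Origin: its middle, on the axis; x along the pipe (ends alike). Home, it lies along the rack's x, centred, under the balls, nuts outside the clips, axis 36 mm above the counter.
- coupling: Loose teal coupling, a plain tube standing upright: 54 mm outer, 44 mm inner diameter, 50 mm high, open at both ends; 0.12 kg. Origin: centre of the underside, z up.
- plug: Loose white plug, upright: black foot 34 mm in diameter from 0 to 12 mm high, white disc 56 mm in diameter from 12 to 20 mm, white grip knob 28 mm in diameter from 20 to 50 mm; 0.12 kg. Origin: centre of the underside, z up. Seated, its foot is inside the coupling's mouth and the disc rests on the rim: its origin is then 38 mm above the coupling's.
- reducer: Loose brown reducer, upright: 56 mm in diameter from 0 to 22 mm high, a cone from 22 to 34 mm, then 38 mm in diameter up to 70 mm; 0.15 kg. Origin: centre of the wide underside, z up.
- spare: Cream coupling, same shape as the teal one (54 mm diameter, 50 mm high), a bystander to leave alone. Origin: centre of the underside.
- jar: Small jar with a blue cap, 52 mm in diameter, 75 mm high, a bystander to leave alone. Origin: centre of the underside.
Mind the look-alikes: they are no part of the job. Several things have the shape of the plug; the one meant has the colours described above.

How it is judged:
By the outcome, as a careful person would: the job done as asked, in the order asked, and still so for the second after the job is handed in, with the robot touching nothing.
It also fails if it takes over 122 s, if anything falls off the work surface, if the arm or the gripper's body presses on something with over 40 N, if the wrist force passes 120 N, or if a joint passes its speed limit or range.

### The arm

A 6-joint arm with a two-finger parallel gripper is mounted at the origin on the work surface. World frame = base frame: x ahead of the robot, y to its left, z up, the work surface at z = 0. Lengths are in mm, angles in rad, forces in N, time in s.
With the tool pointing down it reaches from about 350 to 975 mm from the base axis. Payload 7.1 kg.
Tool frame: the origin (TCP) lies at the very end of the fingers, on their centre line; the grasp point (between the pads) lies ctrl.hold_point_z behind it (ctrl.hold_point_z is the distance from the TCP to the grasp point, in mm); z points along the fingers, y is the line along which they close (so a half turn about z gives the same grasp; the last joint's range is limited). The gripper opens to 88 mm and grips with 3 to 60 N. Pads are 20 mm wide; open, the fingers measure 115 mm over their backs; the gripper's body (75 mm by 178 mm) begins 61 mm behind the grasp point.
Start: joints at [1.22, 0.423, 1.63, -0, 1.089, -0.019], TCP at [203.559, 590.905, 195.175] pointing down, gripper open.
Joint ranges: [-3, 3], [-0.9, 2.11], [0.09, 2.58], [-1.31, 4.45], [0.11, 2.69], [-2.54, 2.54]. Speed limits (rad/s): [2.39, 2.39, 3.01, 3.14, 3.14, 3.14].

### API

Orientations are given as a rotation vector (axis times angle).
In Python, from workcell import ctrl gives the robot as it stands. The module is installed in compiled form; this text tells all that it offers.
- The arm moves only by the shell command python3 -m creep 'ROWS'. ROWS is JSON, a list of rows, each an object with "translation": the shift along the tool's x, y, z in mm, a list of three; "angular": the turn, a rotation vector about the tool's x, y, z in rad, a list of three; "jaw": the opening, from 0 (shut) to 1 (fully open). A call has exactly 8 rows; each row is the pose to reach, as a shift and turn from the pose commanded when the call began, along the tool's axes at that moment; what a row does not reach only later rows make up. A row lasts 1/8 s, in which the tool goes at most 62.5 mm and 10.7 degrees, less where a joint would pass 70% of its speed; a pose out of reach is approached as far as the arm can. A call with a gripper value outside its range is refused whole. The fingers move at their own pace and stop on an object; the grip force is fixed at half the most. Time passes only in rows, so rows that repeat a pose let the fingers close, or fill a call up. It gives the time, the measured TCP pose, the force, the opening and the grip force at its end, in the units of the state.
- ctrl.get_obs(): the state, without advancing time (a new reading comes with each control period).
- ctrl.get_image(name): name is "scene" or "top" or "wrist"; returns the picture (420x560x3 uint8, red, green, blue); there is no depth.
- ctrl.camera_info(name): a dict with "camera_matrix" (3x3 intrinsics, pixels), "world_from_camera" (4x4, takes a point from camera to world coordinates). Camera axes: x right, y up, looking along -z (the intrinsics and any distortion apply to the point x, -y, -z); pixel columns grow to the right and rows downward; lengths in mm; the calibration is good to about 2 mm. A picture is of the moment at which its call begins: read the wrist's pose just before it. camera_info takes no time and is no camera call; for the wrist camera it gives the pose at the moment of the call.
- ctrl.close_job(): hands the job in; it is judged then, once.
Trained networks look in the newest picture that a camera, given by its name, has taken for a name from the list of things; names that differ only in an ending like _2 or _b are one class to them, and where a whole thing is asked for, a point or a joint stands for the part that bears it (a point fixed in the world has none). Each returns a list of dicts, best first, with "score" (0 to 1); they miss things now and then, are a little off and sometimes report something else, mostly with a low value. They report only what shows in the picture. A call takes as long as a camera call. They do not tell look-alikes from the thing itself.
- ctrl.look_for(camera, label): "rect" ([left, top, right, bottom] in pixels, round what is visible of it).
The state is a dict: "t": time; "qpos": joint angles; "qvel": joint speeds; "joint_torque": joint torques, N m; "ee_pos": TCP position; "orientation": TCP orientation; "ft_force": force on the tool from outside, world axes, zero at the start; "moment": the same for the moment, N m; "width": finger opening in mm; "grasp_force": force on a finger pad.
Only numpy, scipy, OpenCV 4.12 (cv2) and the standard library are available. Lean on these libraries where they do the work, as an engineer would, in place of code of your own. Each camera call takes 0.05 s, during which the arm holds its last target. There are 200 camera calls.

## Working session

There is one attempt and no reset: what is moved stays moved. The work goes in short steps, Python scripts to look and compute and a shell command to move; the robot and the scene stay as the last step left them, time stands still between calls to the robot, and variables do not carry over. Pictures are saved under pics/ and viewed, at most 14 in all, crops included, and the job is handed in when it is done.

```bash
mkdir -p pics; cat > h.py <<'E'
import numpy as np,cv2
from scipy.spatial.transform import Rotation as R
from workcell import ctrl
def ray(cam,u,v,z):
    i=ctrl.camera_info(cam);K=np.array(i["camera_matrix"]);T=np.array(i["world_from_camera"])
    d=np.linalg.inv(K)@[u,v,1];d=T[:3,:3]@[d[0],-d[1],-d[2]];o=T[:3,3]
    return (o+d*(z-o[2])/d[2])
def proj(cam,p):
    i=ctrl.camera_info(cam);K=np.array(i["camera_matrix"]);T=np.array(i["world_from_camera"])
    c=T[:3,:3].T@(np.array(p)-T[:3,3]);q=K@[c[0],-c[1],-c[2]];return q[:2]/q[2]
def tool(p):
    o=ctrl.get_obs();return R.from_rotvec(o["orientation"]).as_matrix().T@(np.array(p)-o["ee_pos"])
def save(cam,n):
    im=ctrl.get_image(cam);cv2.imwrite(f"pics/{n}.png",im[:,:,::-1]);return im
E
python3 - <<'E'
from h import *
np.set_printoptions(precision=2,suppress=True)
o=ctrl.get_obs();print(o["ee_pos"],o["orientation"],ctrl.hold_point_z,o["width"])
print(R.from_rotvec(o["orientation"]).as_matrix())
for c in ["top","scene"]:
    save(c,c+"0");i=ctrl.camera_info(c);print(c,np.array(i["camera_matrix"]),np.array(i["world_from_camera"]),i.keys())
    for l in ["rack","manifold","pipe","coupling","plug","reducer","spare","jar"]:
        print(l,[(np.round(d["rect"]),round(d["score"],2)) for d in ctrl.look_for(c,l)][:5])
E
```

```text
[203.38 590.37 194.42] [-0.52 -3.1   0.  ] 18.700000000000003 87.99142488166868
[[-0.95  0.33 -0.  ]
 [ 0.33  0.95 -0.  ]
 [ 0.   -0.   -1.  ]]
top [[421.1    0.   277.3 ]
 [  0.   421.1  211.01]
 [  0.     0.     1.  ]] [[   0.      0.99   -0.11  447.08]
 [  -1.      0.     -0.01   32.26]
 [  -0.01    0.11    0.99 1051.58]
 [   0.      0.      0.      1.  ]] dict_keys(['camera_matrix', 'world_from_camera'])
rack [(array([320., 186., 402., 226.]), 0.82)]
manifold [(array([187., 171., 276., 224.]), 0.83)]
pipe [(array([218., 251., 286., 277.]), 0.6)]
coupling [(array([324., 256., 348., 271.]), 0.56)]
plug [(array([109., 264., 136., 289.]), 0.97), (array([154., 277., 176., 299.]), 0.78), (array([196., 292., 219., 316.]), 0.75)]
reducer [(array([415., 272., 444., 293.]), 0.79)]
spare [(array([129., 216., 159., 239.]), 0.79)]
jar [(array([298., 128., 317., 158.]), 0.56)]
scene [[469.76   0.   281.09]
 [  0.   469.76 211.92]
 [  0.     0.     1.  ]] [[   0.86   -0.39    0.32  953.4 ]
 [   0.51    0.65   -0.57 -672.43]
 [   0.01    0.65    0.76 1000.54]
 [   0.      0.      0.      1.  ]] dict_keys(['camera_matrix', 'world_from_camera'])
rack [(array([213., 255., 291., 314.]), 0.59)]
manifold [(array([300., 170., 341., 234.]), 0.8)]
pipe [(array([239., 165., 279., 215.]), 0.72), (array([322., 249., 342., 280.]), 0.46)]
coupling [(array([212., 224., 233., 246.]), 0.85)]
plug [(array([272., 139., 292., 149.]), 0.71), (array([245., 143., 263., 163.]), 0.59), (array([293., 118., 311., 136.]), 0.57), (array([239., 168., 278., 215.]), 0.57)]
reducer [(array([139., 278., 163., 309.]), 0.91), (array([299., 168., 342., 236.]), 0.47)]
spare [(array([273., 134., 293., 149.]), 0.35)]
jar [(array([320., 250., 345., 279.]), 0.85)]
```

View pics/top0.png

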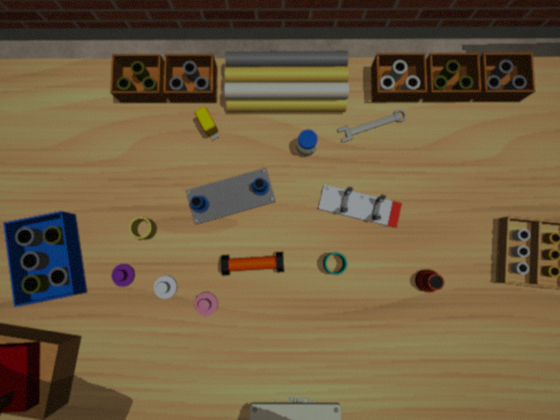

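View pics/scene0.png

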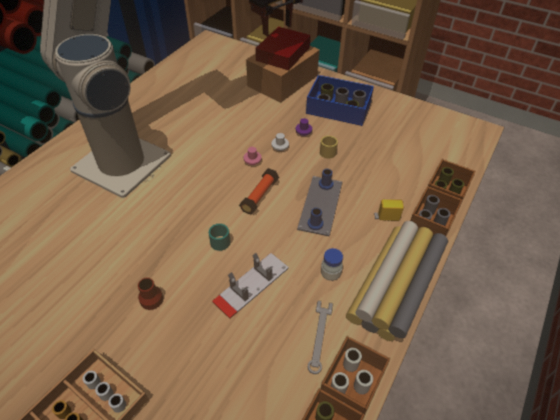

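Candidates for the plug in the top picture are purple (123,275), white (165,287) and pink (206,303). The white one fits the description: white disc and knob. I'll confirm it in a crop and segment the parts at the same time.

```bash
python3 - <<'E'
from h import *
im=cv2.imread("pics/top0.png")
a=cv2.resize(im[165:320,100:290],None,fx=4,fy=4,interpolation=cv2.INTER_CUBIC)[:600];cv2.imwrite("pics/c1.png",a)
b=cv2.resize(im[175:300,310:450],None,fx=4.5,fy=4.5,interpolation=cv2.INTER_CUBIC);cv2.imwrite("pics/c2.png",b)
np.set_printoptions(precision=1,suppress=True)
for n,u,v,z in [("plug",165,287,20),("coup",334,263,50),("reducer",436,281,70),("pipeL",222,264,22),("pipeR",283,262,22),("portL",198,203,60),("portR",260,185,60),("clip1",346,199,63),("clip2",378,207,63),("jar",307,138,75),("spare",142,228,50)]:
    print(n,ray("top",u,v,z))
E
```

```text
plug [379.4 314.8  20. ]
coup [438.  -91.2  50. ]
reducer [ 397.5 -321.8   70. ]
pipeL [435.  177.1  22. ]
pipeR [440.  29.  22.]
portL [579.4 231.3  60. ]
portR [622.7  83.9  60. ]
clip1 [ 588.5 -120.    63. ]
clip2 [ 569.4 -195.1   63. ]
jar [733.4 -28.1  75. ]
spare [520.4 366.1  50. ]
```

View pics/c1.png

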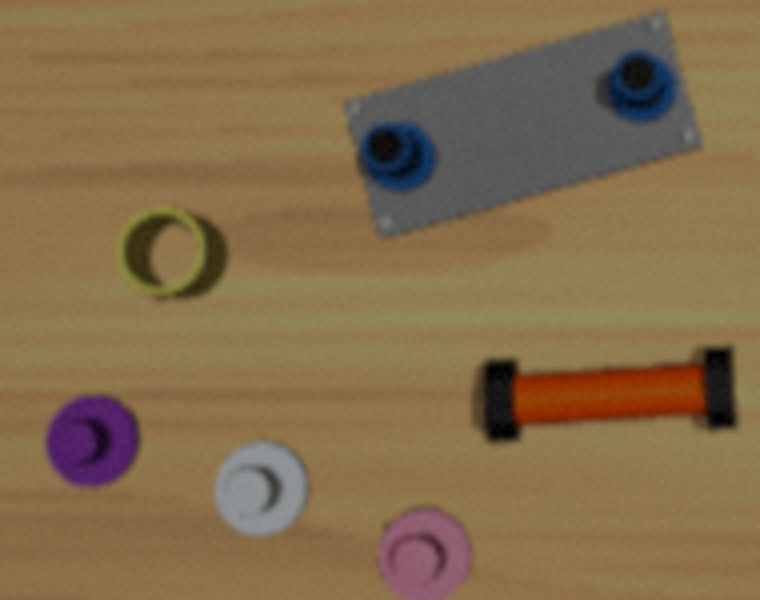

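View pics/c2.png

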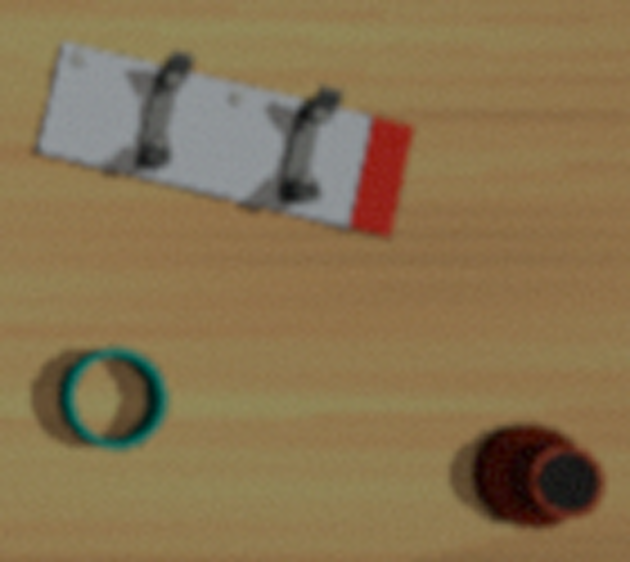

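```bash
python3 - <<'E'
from h import *
np.set_printoptions(precision=1,suppress=True)
f=lambda c,x,y,z: ray("top",*( (100+(x+.5)/4-.5,165+(y+.5)/4-.5) if c==1 else (310+(x+.5)/4.5-.5,175+(y+.5)/4.5-.5)),z)
M=np.array([f(1,*p,8) for p in [(346,103),(662,13),(701,145),(381,236)]]);
Rk=np.array([f(2,*p,8) for p in [(62,42),(412,125),(392,236),(36,152)]])
for n,C in [("man",M),("rack",Rk)]:
    d=(C[1]+C[2]-C[0]-C[3])/2; print(n,C.mean(0),"yaw",np.degrees(np.arctan2(d[1],d[0])),"len",np.linalg.norm(d),"wid",np.linalg.norm((C[0]+C[1]-C[2]-C[3])/2))
c=Rk.mean(0);d=Rk[1]+Rk[2]-Rk[0]-Rk[3];d/=np.linalg.norm(d)
print("coupling goal",c+d*(100+20+27))
a,b=f(1,502,400,22),f(1,718,388,22);print("pipe",(a+b)/2,np.degrees(np.arctan2((b-a)[1],(b-a)[0])),np.linalg.norm(b-a))
print("plug",f(1,262,488,20),"coup",f(2,114,397,50),"red",f(2,570,480,70))
o=ctrl.get_obs();print(o["t"]); T=np.array(ctrl.camera_info("wrist")["world_from_camera"]);print(T, np.array(ctrl.camera_info("wrist")["camera_matrix"])[0])
print(tool(((a+b)/2)))
E
```

```text
man [605. 161.   8.] yaw -73.92359496620855 len 206.89448477513372 wid 87.43709243379415
rack [ 580.3 -162.1    8. ] yaw -103.50219796576043 len 199.7382808777203 wid 63.281810758233746
coupling goal [ 546. -305.    8.]
pipe [437.2 103.9  22. ] -86.76549285318849 131.35893783464073
plug [380.3 314.5  20. ] coup [438.4 -93.4  50. ] red [ 396.9 -322.4   70. ]
0.9
[[  0.3  -0.9  -0.3 123.7]
 [  0.9   0.3   0.1 618.4]
 [ -0.   -0.3   1.  385.2]
 [  0.    0.    0.    1. ]] [310.9   0.  279.9]
[-379.5 -384.3  173.2]
```

c1 confirms the white plug at (262,488), which is top (165,287): white disc and knob, with purple and pink beside it. c2 shows the rack with its red end on the right, the teal coupling at (114,397) and the brown reducer at (540,478). The measured sizes match the spec. Next I go above the pipe.

```bash
python3 -m creep '[{"translation":[-40,-40,0],"angular":[0,0,0.15],"jaw":1},{"translation":[-80,-80,0],"angular":[0,0,0.3],"jaw":1},{"translation":[-120,-120,5],"angular":[0,0,0.45],"jaw":1},{"translation":[-160,-160,10],"angular":[0,0,0.6],"jaw":1},{"translation":[-200,-200,15],"angular":[0,0,0.75],"jaw":1},{"translation":[-240,-240,20],"angular":[0,0,0.9],"jaw":1},{"translation":[-280,-280,30],"angular":[0,0,1.05],"jaw":1},{"translation":[-320,-320,40],"angular":[0,0,1.18],"jaw":1}]'
python3 -c "
from h import *
print(tool([437.2,103.9,22]))"
```

```text
t: 1.9
ee_pos: [402.8, 182.6, 155.3]
orientation: [2.159, 2.281, 0.002]
ft_force: [0.9, 0.5, -0.3]
width: 87.8
grasp_force: 0.0
[-80.52734757  29.89602279 133.35101401]
```

```bash
python3 -m creep '[{"translation":[-40,15,0],"angular":[0,0,0],"jaw":1},{"translation":[-80,30,0],"angular":[0,0,0],"jaw":1},{"translation":[-80,30,0],"angular":[0,0,0],"jaw":1},{"translation":[-80,30,0],"angular":[0,0,0],"jaw":1},{"translation":[-80,30,0],"angular":[0,0,0],"jaw":1},{"translation":[-80,30,0],"angular":[0,0,0],"jaw":1},{"translation":[-80,30,0],"angular":[0,0,0],"jaw":1},{"translation":[-80,30,0],"angular":[0,0,0],"jaw":1}]'
python3 - <<'E'
from h import *
print(tool([437.2,103.9,22]),R.from_rotvec(ctrl.get_obs()["orientation"]).as_matrix()[:2,0])
im=save("wrist","w1")
a=np.radians(-86.8);d=np.array([np.cos(a),np.sin(a),0])
for s in (-75,75): print(proj("wrist",np.array([437.2,103.9,22])+s*d))
hsv=cv2.cvtColor(im,cv2.COLOR_RGB2HSV);m=((hsv[...,0]<14)&(hsv[...,1]>190)&(hsv[...,2]>90)).astype(np.uint8)
n,l,st,c=cv2.connectedComponentsWithStats(m);k=1+np.argmax(st[1:,4]);print(st[k],c[k])
print(cv2.minAreaRect(np.argwhere(l==k)[:,::-1].astype(np.float32)),ray("wrist",*c[k],22+10))
E
```

```text
t: 2.9
ee_pos: [436.4, 106.3, 155.2]
orientation: [-2.154, -2.287, 0.0]
ft_force: [0.5, -1.0, -0.2]
width: 87.6
grasp_force: 0.0
[ -2.44902061   0.64039459 133.17086733] [-0.05956875  0.99822421]
[280.28380861 123.61035649]
[279.80186901 259.12433977]
[ 267  146   29  108 2277] [281.10671937 198.43917435]
((280.9999694824219, 199.49996948242188), (27.999996185302734, 106.99998474121094), 0.0) [438.31063836 104.05274063  32.        ]
```

View pics/w1.png

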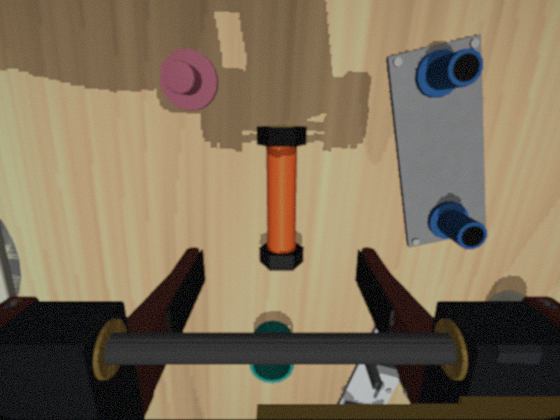

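The wrist picture agrees with the top one. The pipe centre is at (281,198), aligned with the tool, and the pink plug and the manifold lie outside the grasp. Descending to grip.

```bash
python3 -m creep '[{"translation":[-2,1,50],"angular":[0,0,0],"jaw":1},{"translation":[-2,1,90],"angular":[0,0,0],"jaw":1},{"translation":[-2,1,120],"angular":[0,0,0],"jaw":1},{"translation":[-2,1,140],"angular":[0,0,0],"jaw":1},{"translation":[-2,1,149],"angular":[0,0,0],"jaw":1},{"translation":[-2,1,150],"angular":[0,0,0],"jaw":1},{"translation":[-2,1,150],"angular":[0,0,0],"jaw":0},{"translation":[-2,1,150],"angular":[0,0,0],"jaw":0}]'
python3 -m creep '[{"translation":[0,0,0],"angular":[0,0,0],"jaw":0},{"translation":[0,0,0],"angular":[0,0,0],"jaw":0},{"translation":[0,0,0],"angular":[0,0,0],"jaw":0},{"translation":[0,0,-10],"angular":[0,0,0],"jaw":0},{"translation":[0,0,-40],"angular":[0,0,0],"jaw":0},{"translation":[0,0,-80],"angular":[0,0,0],"jaw":0},{"translation":[0,0,-120],"angular":[0,0,0],"jaw":0},{"translation":[0,0,-120],"angular":[0,0,0],"jaw":0}]'
python3 - <<'E'
from h import *
print(tool([580.3,-162.1,36]),R.from_rotvec(ctrl.get_obs()["orientation"]).as_matrix()[:2,0])
E
```

```text
t: 3.95
ee_pos: [438.3, 104.2, 5.9]
orientation: [2.154, 2.285, 0.002]
ft_force: [0.3, -0.3, -0.7]
width: 71.4
grasp_force: 0.0
t: 4.95
ee_pos: [439.9, 104.6, 128.3]
orientation: [2.152, 2.283, 0.008]
ft_force: [-0.8, -0.6, -0.6]
width: 0.4
grasp_force: 0.0
[-274.55954212  123.88522588   92.84263754] [-0.05890682  0.998263  ]
```

The fingers were still closing when I lifted, so there is no grip. I'll reopen and look again.

```bash
python3 -m creep '[{"translation":[0,0,-25],"angular":[0,0,0],"jaw":1},{"translation":[0,0,-25],"angular":[0,0,0],"jaw":1},{"translation":[0,0,-25],"angular":[0,0,0],"jaw":1},{"translation":[0,0,-25],"angular":[0,0,0],"jaw":1},{"translation":[0,0,-25],"angular":[0,0,0],"jaw":1},{"translation":[0,0,-25],"angular":[0,0,0],"jaw":1},{"translation":[0,0,-25],"angular":[0,0,0],"jaw":1},{"translation":[0,0,-25],"angular":[0,0,0],"jaw":1}]'
cat >> h.py <<'E'
def pipe(cam,z=30):
    im=ctrl.get_image(cam)
    hsv=cv2.cvtColor(im,cv2.COLOR_RGB2HSV);m=((hsv[...,0]<14)&(hsv[...,1]>190)&(hsv[...,2]>90)).astype(np.uint8)
    n,l,st,c=cv2.connectedComponentsWithStats(m);k=1+np.argmax(st[1:,4])
    P=np.argwhere(l==k)[:,::-1].astype(np.float32);v=cv2.fitLine(P,cv2.DIST_L2,0,.01,.01).ravel()
    a=ray(cam,*(v[2:]-40*v[:2]),z);b=ray(cam,*(v[2:]+40*v[:2]),z)
    print(cam,st[k],c[k],ray(cam,*c[k],z),"yaw",np.degrees(np.arctan2((b-a)[1],(b-a)[0])));return im
E
python3 - <<'E'
from h import *
im=pipe("wrist");print(tool([438,104,22]),tool([437,104,22]));cv2.imwrite("pics/w2.png",im[:,:,::-1])
E
```

```text
t: 5.95
ee_pos: [437.7, 104.1, 150.2]
orientation: [2.155, 2.286, 0.0]
ft_force: [-0.7, -0.0, 0.3]
width: 77.1
grasp_force: 0.0
wrist [ 266  145   29  109 2363] [280.0647482  196.89928058] [438.27894895 104.33165324  30.        ] yaw 93.37135375022886
[-1.12171441e-01  3.13910512e-01  1.28192927e+02] [-5.32311979e-02 -6.84351000e-01  1.28192876e+02]
```

View pics/w2.png

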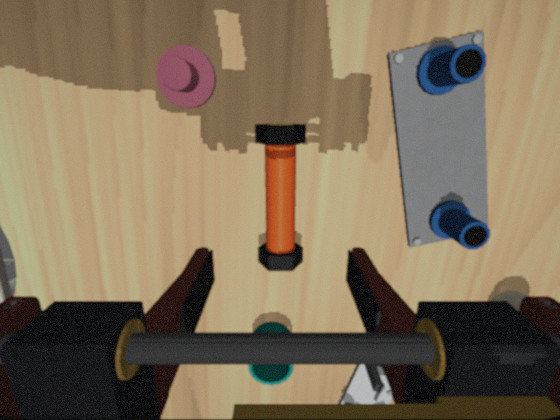

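The pipe has not moved; its centre is at (280,197). I'll repeat with a full second for closing.

```bash
python3 -m creep '[{"translation":[0,0,50],"angular":[0,0,0],"jaw":1},{"translation":[0,0,90],"angular":[0,0,0],"jaw":1},{"translation":[0,0,120],"angular":[0,0,0],"jaw":1},{"translation":[0,0,140],"angular":[0,0,0],"jaw":1},{"translation":[0,0,145],"angular":[0,0,0],"jaw":1},{"translation":[0,0,145],"angular":[0,0,0],"jaw":0},{"translation":[0,0,145],"angular":[0,0,0],"jaw":0},{"translation":[0,0,145],"angular":[0,0,0],"jaw":0}]'
python3 -m creep '[{"translation":[0,0,0],"angular":[0,0,0],"jaw":0},{"translation":[0,0,0],"angular":[0,0,0],"jaw":0},{"translation":[0,0,0],"angular":[0,0,0],"jaw":0},{"translation":[0,0,0],"angular":[0,0,0],"jaw":0},{"translation":[0,0,0],"angular":[0,0,0],"jaw":0},{"translation":[0,0,0],"angular":[0,0,0],"jaw":0},{"translation":[0,0,0],"angular":[0,0,0],"jaw":0},{"translation":[0,0,0],"angular":[0,0,0],"jaw":0}]'
```

```text
t: 7.0
ee_pos: [438.3, 104.2, 5.9]
orientation: [2.154, 2.285, 0.002]
ft_force: [0.2, 0.2, -0.9]
width: 61.2
grasp_force: 0.0
t: 8.0
ee_pos: [437.9, 104.1, 5.8]
orientation: [2.155, 2.286, 0.001]
ft_force: [-2.2, -0.8, 10.2]
width: 19.7
grasp_force: 24.1
```

```bash
python3 - <<'E'
from h import *
im=pipe("wrist");a=im[100:400,130:430]
s=save("scene","s2")
b=cv2.resize(s[130:240,205:315],(500,500),interpolation=cv2.INTER_CUBIC);a=cv2.resize(a,(300,300))
c=np.zeros((500,800,3),np.uint8);c[:,:500]=b;c[:300,500:]=a;cv2.imwrite("pics/m2.png",c[:,:,::-1]);print(ctrl.get_obs()["width"],ctrl.get_obs()["grasp_force"])
E
```

```text
wrist [ 253  175   54  158 6474] [279.95860365 244.83750386] [437.64487428 114.78397032  30.        ] yaw -86.58685363453318
19.52521054285994 24.11070942878723
```

View pics/m2.png

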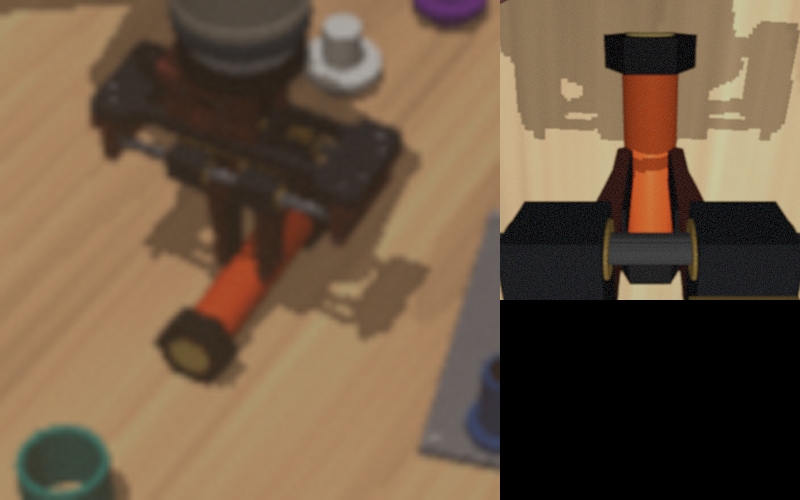

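The pipe lies between the fingers. Lifting to test the grip.

```bash
python3 -m creep '[{"translation":[0,0,-5],"angular":[0,0,0],"jaw":0},{"translation":[0,0,-15],"angular":[0,0,0],"jaw":0},{"translation":[0,0,-30],"angular":[0,0,0],"jaw":0},{"translation":[0,0,-45],"angular":[0,0,0],"jaw":0},{"translation":[0,0,-60],"angular":[0,0,0],"jaw":0},{"translation":[0,0,-60],"angular":[0,0,0],"jaw":0},{"translation":[0,0,-60],"angular":[0,0,0],"jaw":0},{"translation":[0,0,-60],"angular":[0,0,0],"jaw":0}]'
python3 - <<'E'
from h import *
im=pipe("wrist",60)
s=save("scene","s3")
o=ctrl.get_obs();print(o["ft_force"],o["width"],o["grasp_force"])
E
```

```text
t: 9.1
ee_pos: [437.2, 104.0, 64.7]
orientation: [-2.155, -2.286, 0.001]
ft_force: [-0.0, 0.7, 0.5]
width: 0.4
grasp_force: 0.0
wrist [ 261  158   41  103 3246] [280.91805299 200.73136168] [436.54640517 133.02932591  60.        ] yaw -85.960180863242
[-0.32862117  1.57670742  0.27048988] 0.4209957537631157 0.0
```

The grip slipped off over the top of the pipe: width 19.7 mm on a 32 mm pipe with +10 N upward means the pads met it above its axis. I'll check where the fingertips really are against the reported TCP.

```bash
python3 - <<'E'
from h import *
o=ctrl.get_obs();p=np.array(o["ee_pos"]);print(p)
s=cv2.imread("pics/s3.png");q=proj("scene",p);q2=proj("scene",p+[0,0,29]);print(q,q2)
x,y=int(q[0])-50,int(q[1])-50
b=cv2.resize(s[y:y+100,x:x+100],(600,600),interpolation=cv2.INTER_CUBIC)
for r,c in((q,(0,255,0)),(q2,(255,0,255))): cv2.drawMarker(b,tuple(int(v) for v in ((r-[x,y]+.5)*6-.5)),c,cv2.MARKER_CROSS,20,1)
b=np.clip(b.astype(int)*2,0,255).astype(np.uint8);cv2.imwrite("pics/m3.png",b)
E
```

```text
[437.27134384 104.00500974  64.71362012]
[259.04091036 179.15801427] [258.79220374 171.71540536]
```

View pics/m3.png

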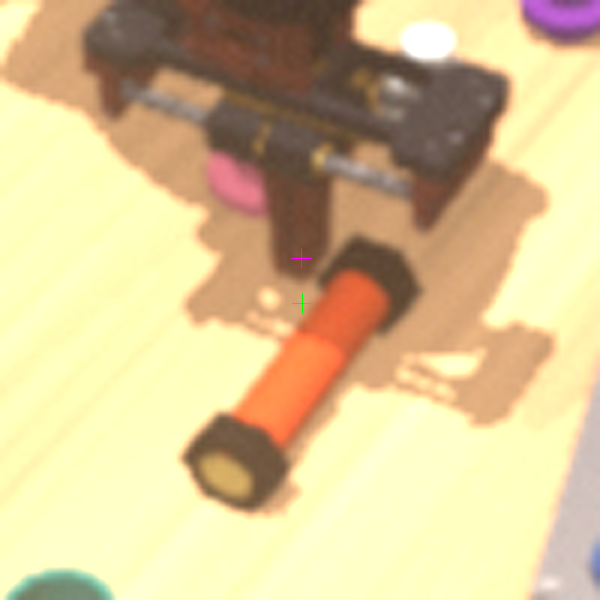

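The true fingertip is about 29 mm above the reported TCP when shut. I'll check the open case against w1, where the tips are at about (197,252) and (365,252), in the wrist camera.

```bash
python3 - <<'E'
from h import *
np.set_printoptions(precision=1,suppress=True)
o=ctrl.get_obs();p=np.array(o["ee_pos"]);r=R.from_rotvec(o["orientation"]).as_matrix()
for dz in (0,-18.7,-29,-40):
    print(dz,[proj("wrist",p+r@[dx,y,dz]) for y in (-44,44) for dx in(-10,0,10)])
T=np.array(ctrl.camera_info("wrist")["world_from_camera"]);print(r.T@(T[:3,3]-p),r.T@T[:3,:3])
from scipy.optimize import brentq
print(o["qpos"])
E
```

```text
0 [array([214.2, 258.3]), array([213.2, 244.7]), array([212.2, 230.7]), array([344.5, 258.2]), array([345.5, 244.6]), array([346.5, 230.6])]
-18.7 [array([208.1, 271.9]), array([207. , 257.3]), array([205.7, 242.1]), array([350.5, 271.9]), array([351.7, 257.2]), array([352.9, 242. ])]
-29 [array([204.3, 280.6]), array([203. , 265.3]), array([201.6, 249.4]), array([354.4, 280.5]), array([355.6, 265.2]), array([356.9, 249.3])]
-40 [array([199.7, 290.9]), array([198.2, 274.8]), array([196.7, 258.1]), array([358.9, 290.8]), array([360.3, 274.7]), array([361.8, 258. ])]
[  84.6    0.2 -190.1] [[-0.   1.   0.3]
 [ 1.   0.  -0. ]
 [-0.   0.3 -1. ]]
[ 0.2  0.4  2.1 -0.   0.7  0.1]
```

The open fingers match −29 mm as well, as does the contact geometry (28.8 mm). So the real tip is the reported TCP z plus 29 mm, and I'll apply that from here. Raise, open and re-measure the pipe.

```bash
python3 -m creep '[{"translation":[0,0,-30],"angular":[0,0,0],"jaw":1},{"translation":[0,0,-60],"angular":[0,0,0],"jaw":1},{"translation":[0,0,-60],"angular":[0,0,0],"jaw":1},{"translation":[0,0,-60],"angular":[0,0,0],"jaw":1},{"translation":[0,0,-60],"angular":[0,0,0],"jaw":1},{"translation":[0,0,-60],"angular":[0,0,0],"jaw":1},{"translation":[0,0,-60],"angular":[0,0,0],"jaw":1},{"translation":[0,0,-60],"angular":[0,0,0],"jaw":1}]'
python3 - <<'E'
from h import *
im=pipe("wrist");o=ctrl.get_obs();print(o["ee_pos"]);pipe("top")
E
```

```text
t: 10.2
ee_pos: [437.6, 104.1, 125.0]
orientation: [-2.155, -2.286, 0.0]
ft_force: [-0.3, 0.1, -0.8]
width: 77.2
grasp_force: 0.0
wrist [ 265  148   32  117 2786] [280.22361809 203.3212491 ] [438.28104309 104.797321    30.        ] yaw 93.25654163727363
[437.58209664 104.07837839 125.04294274]
top [389 202  12  25 187] [394.42245989 214.09090909] [ 556.11501422 -242.10019185   30.        ] yaw -13.51455013658019
```

```bash
python3 -m creep '[{"translation":[0,0,50],"angular":[0,0,0],"jaw":1},{"translation":[0,0,90],"angular":[0,0,0],"jaw":1},{"translation":[0,0,115],"angular":[0,0,0],"jaw":1},{"translation":[0,0,130],"angular":[0,0,0],"jaw":1},{"translation":[0,0,138],"angular":[0,0,0],"jaw":1},{"translation":[0,0,143],"angular":[0,0,0],"jaw":1},{"translation":[0,0,147],"angular":[0,0,0],"jaw":0.9},{"translation":[0,0,147],"angular":[0,0,0],"jaw":0.7}]'
python3 -m creep '[{"translation":[0,0,0],"angular":[0,0,0],"jaw":0},{"translation":[0,0,0],"angular":[0,0,0],"jaw":0},{"translation":[0,0,0],"angular":[0,0,0],"jaw":0},{"translation":[0,0,0],"angular":[0,0,0],"jaw":0},{"translation":[0,0,0],"angular":[0,0,0],"jaw":0},{"translation":[0,0,0],"angular":[0,0,0],"jaw":0},{"translation":[0,0,0],"angular":[0,0,0],"jaw":0},{"translation":[0,0,0],"angular":[0,0,0],"jaw":0}]'
```

```text
t: 11.3
ee_pos: [437.9, 104.1, -21.6]
orientation: [2.155, 2.286, 0.001]
ft_force: [-0.7, 1.0, -0.7]
width: 72.6
grasp_force: 0.0
t: 12.3
ee_pos: [437.7, 104.1, -21.8]
orientation: [2.155, 2.286, 0.0]
ft_force: [1.0, 0.2, 2.3]
width: 31.5
grasp_force: 30.0
```

Solid grip now: 31.5 mm, 30 N. Pipe axis = reported z + 43.8. Lift and carry over the rack.

```bash
python3 -m creep '[{"translation":[0,0,-15],"angular":[0,0,0],"jaw":0},{"translation":[0,0,-40],"angular":[0,0,0],"jaw":0},{"translation":[0,0,-70],"angular":[0,0,0],"jaw":0},{"translation":[0,0,-100],"angular":[0,0,0],"jaw":0},{"translation":[0,0,-110],"angular":[0,0,0],"jaw":0},{"translation":[0,0,-110],"angular":[0,0,0],"jaw":0},{"translation":[0,0,-110],"angular":[0,0,0],"jaw":0},{"translation":[0,0,-110],"angular":[0,0,0],"jaw":0}]'
python3 - <<'E'
from h import *
o=ctrl.get_obs();print(tool([580.3,-162.1,36]),R.from_rotvec(o["orientation"]).as_matrix()[:2,0],o["width"],o["grasp_force"])
E
```

```text
t: 13.3
ee_pos: [436.9, 103.9, 87.2]
orientation: [-2.154, -2.285, 0.003]
ft_force: [0.1, -1.2, -1.4]
width: 31.4
grasp_force: 30.0
[-274.00412653  127.59213987   51.04048189] [-0.05898366  0.9982589 ] 31.420699723068893 29.99974250793457
```

```bash
python3 -m creep '[{"translation":[-25,10,0],"angular":[0,0,0],"jaw":0},{"translation":[-65,30,0],"angular":[0,0,0.05],"jaw":0},{"translation":[-110,50,0],"angular":[0,0,0.1],"jaw":0},{"translation":[-155,70,0],"angular":[0,0,0.15],"jaw":0},{"translation":[-200,90,0],"angular":[0,0,0.2],"jaw":0},{"translation":[-240,110,0],"angular":[0,0,0.25],"jaw":0},{"translation":[-265,122,0],"angular":[0,0,0.295],"jaw":0},{"translation":[-274,127,0],"angular":[0,0,0.295],"jaw":0}]'
python3 -m creep '[{"translation":[0,0,0],"angular":[0,0,0],"jaw":0},{"translation":[0,0,0],"angular":[0,0,0],"jaw":0},{"translation":[0,0,0],"angular":[0,0,0],"jaw":0},{"translation":[0,0,0],"angular":[0,0,0],"jaw":0},{"translation":[0,0,0],"angular":[0,0,0],"jaw":0},{"translation":[0,0,0],"angular":[0,0,0],"jaw":0},{"translation":[0,0,0],"angular":[0,0,0],"jaw":0},{"translation":[0,0,0],"angular":[0,0,0],"jaw":0}]'
python3 - <<'E'
from h import *
o=ctrl.get_obs();r=R.from_rotvec(o["orientation"]).as_matrix();print(tool([580.3,-162.1,36]),np.degrees(np.arctan2(r[1,0],r[0,0])),r[:,2])
print(o["ee_pos"],o["width"],proj("wrist",[580.3,-162.1,8]))
z=o["ee_pos"][2]+43.8
im=pipe("wrist",z+10);t=pipe("top",z+10)
a=np.radians(-103.5);d=np.array([np.cos(a),np.sin(a),0]);n=np.array([-d[1],d[0],0])
b=cv2.resize(im[:,:,::-1],None,fx=1.4,fy=1.4)
for s in(-100,100):
  for w in(-32,32):
    q=proj("wrist",np.array([580.3,-162.1,8])+s*d+w*n);cv2.drawMarker(b,tuple(int(v*1.4) for v in q),(0,255,0),0,16,1)
cv2.imwrite("pics/w4.png",b)
E
```

```text
t: 14.3
ee_pos: [580.6, -163.1, 87.0]
orientation: [-2.468, -1.942, 0.001]
ft_force: [-1.3, -0.3, -2.0]
width: 30.9
grasp_force: 30.0
t: 15.3
ee_pos: [580.6, -162.0, 88.2]
orientation: [-2.468, -1.944, 0.0]
ft_force: [0.3, -0.5, -2.7]
width: 31.4
grasp_force: 30.0
[-0.17986428 -0.23789297 52.17297704] 76.47488368684327 [-1.49252725e-05 -7.06728075e-06 -1.00000000e+00]
[ 580.57413944 -161.9803915    88.17297211] 31.3954333326487 [279.10356775 208.99481576]
wrist [ 249  188   62  145 8297] [279.86163674 257.76244426] [ 584.93298435 -145.39253727  141.97297211] yaw 76.432691104117
top [  3 356  22  56 267] [ 16.92883895 387.61048689] [179.7190074  584.80703803 141.97297211] yaw -171.32313070982624
```

View pics/w4.png

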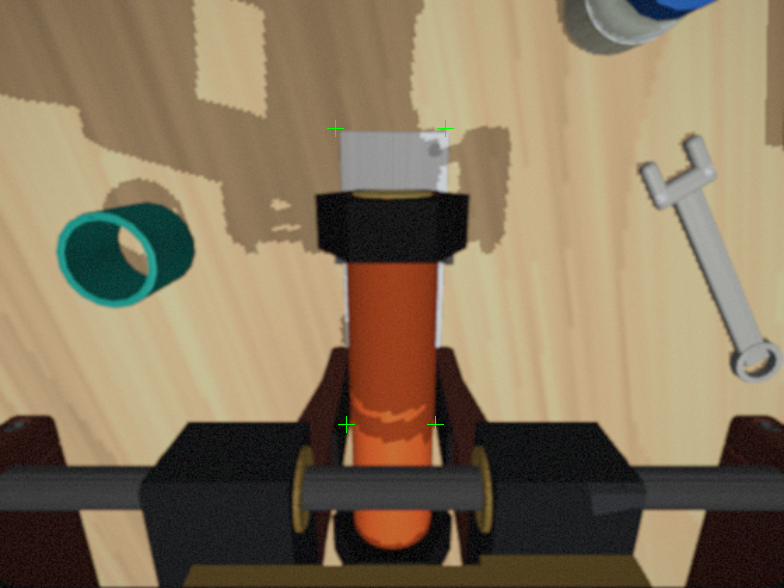

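The rack's far end is at (340–448,132) against my marks at (335–445,128), and the pipe centre is at 392. That is about 1 mm off in tool +y, so I nudge and descend to just above the balls.

```bash
python3 -m creep '[{"translation":[-1,0.8,20],"angular":[0,0,0],"jaw":0},{"translation":[-1,0.8,40],"angular":[0,0,0],"jaw":0},{"translation":[-1,0.8,52],"angular":[0,0,0],"jaw":0},{"translation":[-1,0.8,60],"angular":[0,0,0],"jaw":0},{"translation":[-1,0.8,66],"angular":[0,0,0],"jaw":0},{"translation":[-1,0.8,70],"angular":[0,0,0],"jaw":0},{"translation":[-1,0.8,72],"angular":[0,0,0],"jaw":0},{"translation":[-1,0.8,72],"angular":[0,0,0],"jaw":0}]'
```

```text
t: 16.4
ee_pos: [581.3, -163.1, 16.4]
orientation: [2.467, 1.944, 0.0]
ft_force: [0.4, -0.1, -0.9]
width: 31.0
grasp_force: 30.0
```

```bash
python3 -m creep '[{"translation":[0,0,3],"angular":[0,0,0],"jaw":0},{"translation":[0,0,6],"angular":[0,0,0],"jaw":0},{"translation":[0,0,9],"angular":[0,0,0],"jaw":0},{"translation":[0,0,12],"angular":[0,0,0],"jaw":0},{"translation":[0,0,15],"angular":[0,0,0],"jaw":0},{"translation":[0,0,18],"angular":[0,0,0],"jaw":0},{"translation":[0,0,20],"angular":[0,0,0],"jaw":0},{"translation":[0,0,20],"angular":[0,0,0],"jaw":0}]'; python3 -c "
from h import *
o=ctrl.get_obs();print(o['ft_force'],o['moment'],o['width'],o['ee_pos'])"
```

```text
t: 17.4
ee_pos: [581.0, -163.1, -4.2]
orientation: [-2.467, -1.944, 0.0]
ft_force: [0.2, -0.8, -2.1]
width: 31.0
grasp_force: 30.0
[ 0.16061477 -0.78255676 -2.1408916 ] [-0.07689533  0.02912238 -0.02365013] 30.969023927135613 [ 581.01000153 -163.08728204   -4.15705747]
```

```bash
python3 -m creep '[{"translation":[0,0,1],"angular":[0,0,0],"jaw":0},{"translation":[0,0,2],"angular":[0,0,0],"jaw":0},{"translation":[0,0,3],"angular":[0,0,0],"jaw":0},{"translation":[0,0,3.5],"angular":[0,0,0],"jaw":0},{"translation":[0,0,4],"angular":[0,0,0],"jaw":0},{"translation":[0,0,4.5],"angular":[0,0,0],"jaw":0},{"translation":[0,0,5],"angular":[0,0,0],"jaw":0},{"translation":[0,0,5],"angular":[0,0,0],"jaw":0}]'; python3 -c "
from h import *
o=ctrl.get_obs();print(o['ft_force'],o['moment'],o['width'],o['ee_pos'])"
```

```text
t: 18.4
ee_pos: [581.2, -163.1, -7.9]
orientation: [2.467, 1.944, 0.0]
ft_force: [-3.2, 0.3, 8.3]
width: 31.3
grasp_force: 30.0
[-3.20173701  0.32540126  8.28888435] [ 0.09321485  0.63492922 -0.09160491] 31.255350926344995 [ 581.16722227 -163.0867313    -7.8619624 ]
```

```bash
python3 -m creep '[{"translation":[0,0,0.5],"angular":[0,0,0],"jaw":0},{"translation":[0,0,1],"angular":[0,0,0],"jaw":0},{"translation":[0,0,1.5],"angular":[0,0,0],"jaw":0},{"translation":[0,0,2],"angular":[0,0,0],"jaw":0},{"translation":[0,0,2.5],"angular":[0,0,0],"jaw":0},{"translation":[0,0,3],"angular":[0,0,0],"jaw":0},{"translation":[0,0,3],"angular":[0,0,0],"jaw":0},{"translation":[0,0,3],"angular":[0,0,0],"jaw":0}]'; python3 -c "
from h import *
o=ctrl.get_obs();print(o['ft_force'],o['moment'],o['width'],o['ee_pos'])"
```

```text
t: 19.4
ee_pos: [581.3, -163.1, -8.2]
orientation: [2.467, 1.944, 0.0]
ft_force: [-11.5, 3.7, 35.7]
width: 31.4
grasp_force: 30.0
[-11.45487444   3.67605513  35.74409342] [ 0.53029688  2.12640876 -0.08846351] 31.444680418679592 [ 581.25921191 -163.12599654   -8.165457  ]
```

Bottomed firmly (36 N, no further travel), so the pipe is home. Release and rise.

```bash
python3 -m creep '[{"translation":[0,0,-4],"angular":[0,0,0],"jaw":0},{"translation":[0,0,-4],"angular":[0,0,0],"jaw":0.8},{"translation":[0,0,-4],"angular":[0,0,0],"jaw":0.8},{"translation":[0,0,-4],"angular":[0,0,0],"jaw":0.8},{"translation":[0,0,-4],"angular":[0,0,0],"jaw":0.8},{"translation":[0,0,-4],"angular":[0,0,0],"jaw":0.8},{"translation":[0,0,-4],"angular":[0,0,0],"jaw":0.8},{"translation":[0,0,-4],"angular":[0,0,0],"jaw":0.8}]'
python3 -m creep '[{"translation":[0,0,-20],"angular":[0,0,0],"jaw":1},{"translation":[0,0,-50],"angular":[0,0,0],"jaw":1},{"translation":[0,0,-90],"angular":[0,0,0],"jaw":1},{"translation":[0,0,-120],"angular":[0,0,0],"jaw":1},{"translation":[0,0,-145],"angular":[0,0,0],"jaw":1},{"translation":[0,0,-145],"angular":[0,0,0],"jaw":1},{"translation":[0,0,-145],"angular":[0,0,0],"jaw":1},{"translation":[0,0,-145],"angular":[0,0,0],"jaw":1}]'
python3 - <<'E'
from h import *
np.set_printoptions(precision=1,suppress=True)
im=pipe("wrist",46)
b=cv2.resize(im[:,:,::-1],None,fx=1.4,fy=1.4)
a=np.radians(-103.5);d=np.array([np.cos(a),np.sin(a),0])
for s,z in((-66,58),(66,58),(-75,36),(75,36)):
    q=proj("wrist",np.array([580.8,-162.1,z])+s*d);cv2.drawMarker(b,tuple(int(v*1.4) for v in q),(0,255,0),0,14,1)
cv2.imwrite("pics/w5.png",b)
print(ctrl.get_obs()["ee_pos"])
print("coup tool",tool([438.4,-93.4,50]),proj("wrist",[438.4,-93.4,50]))
E
```

```text
t: 20.4
ee_pos: [581.1, -163.1, -7.8]
orientation: [-2.468, -1.944, -0.0]
ft_force: [-0.2, 0.4, 0.1]
width: 70.2
grasp_force: 0.0
t: 21.4
ee_pos: [580.3, -162.8, 136.0]
orientation: [-2.466, -1.943, 0.002]
ft_force: [-0.3, -0.8, 0.6]
width: 88.1
grasp_force: 0.0
wrist [ 265  148   33  118 2823] [281.  203.8] [ 582.1 -161.4   46. ] yaw 76.25475291197199
[ 580.3 -162.9  136. ]
coup tool [  34.3 -154.1   86.3] [107.2 170.2]
```

View pics/w5.png

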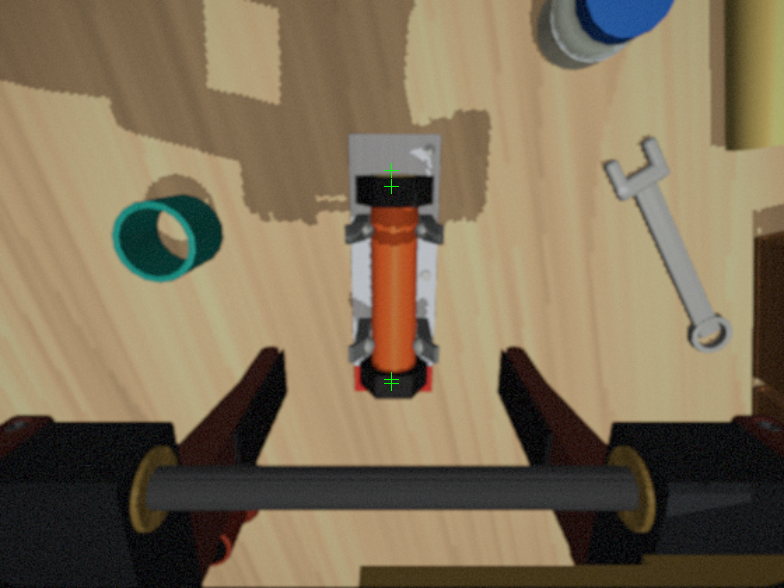

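The pipe sits in both clips, its nuts outside them and centred (marks at (391,186) and (391,380)). The teal coupling's rim is at (154,239). Next, above the coupling.

```bash
python3 -m creep '[{"translation":[8,-40,0],"angular":[0,0,0],"jaw":1},{"translation":[18,-80,0],"angular":[0,0,0],"jaw":1},{"translation":[28,-120,0],"angular":[0,0,0],"jaw":1},{"translation":[34,-153,0],"angular":[0,0,0],"jaw":1},{"translation":[34,-153,0],"angular":[0,0,0],"jaw":1},{"translation":[34,-153,0],"angular":[0,0,0],"jaw":1},{"translation":[34,-153,0],"angular":[0,0,0],"jaw":1},{"translation":[34,-153,0],"angular":[0,0,0],"jaw":1}]'
cat >> h.py <<'E'
def ell(cam,lo,hi,z,big=True):
    im=ctrl.get_image(cam);hsv=cv2.cvtColor(im,cv2.COLOR_RGB2HSV);m=cv2.inRange(hsv,np.array(lo),np.array(hi))
    cs,_=cv2.findContours(m,cv2.RETR_EXTERNAL,cv2.CHAIN_APPROX_NONE)
    for c in sorted(cs,key=cv2.contourArea)[::-1][:3]:
        if len(c)<8: continue
        e=cv2.minAreaRect(c);x,y,w,h=cv2.boundingRect(c);print(cam,"box",(x,y,w,h),"c",np.round(e[0],1),"->",np.round(ray(cam,*e[0],z),1),"area",cv2.contourArea(c))
    return im
E
python3 - <<'E'
from h import *
np.set_printoptions(precision=1,suppress=True)
im=ell("wrist",(80,140,100),(95,255,255),50)
cv2.imwrite("pics/w6.png",im[:,:,::-1]);print(ctrl.get_obs()["ee_pos"],proj("wrist",[438.4,-93.4,50]),tool([438.4,-93.4,50]))
E
```

```text
t: 22.45
ee_pos: [441.0, -94.6, 137.0]
orientation: [2.468, 1.944, 0.0]
ft_force: [0.2, -0.5, 0.1]
width: 87.6
grasp_force: 0.0
wrist box (251, 181, 54, 53) c [277.5 207. ] -> [439.  -94.5  50. ] area 2196.5
[440.8 -94.5 137. ] [276.6 206.1] [ 0.5 -2.6 87. ]
```

View pics/w6.png

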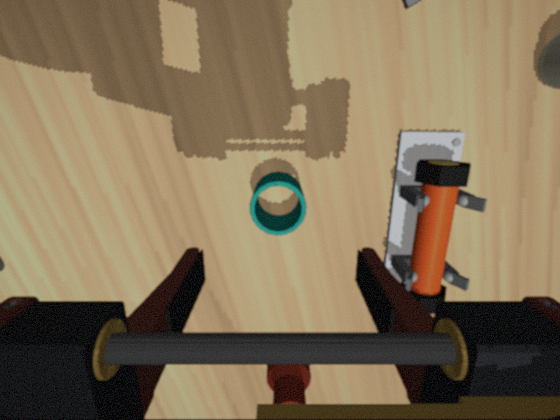

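The coupling's rim is centred at (277,207), consistent. Descend and grip.

```bash
python3 -m creep '[{"translation":[0,-2,50],"angular":[0,0,0],"jaw":1},{"translation":[0,-2,90],"angular":[0,0,0],"jaw":1},{"translation":[0,-2,120],"angular":[0,0,0],"jaw":1},{"translation":[0,-2,140],"angular":[0,0,0],"jaw":1},{"translation":[0,-2,150],"angular":[0,0,0],"jaw":1},{"translation":[0,-2,154],"angular":[0,0,0],"jaw":1},{"translation":[0,-2,154],"angular":[0,0,0],"jaw":0.3},{"translation":[0,-2,154],"angular":[0,0,0],"jaw":0.3}]'
python3 -m creep '[{"translation":[0,0,0],"angular":[0,0,0],"jaw":0.3},{"translation":[0,0,0],"angular":[0,0,0],"jaw":0.3},{"translation":[0,0,0],"angular":[0,0,0],"jaw":0.3},{"translation":[0,0,0],"angular":[0,0,0],"jaw":0.3},{"translation":[0,0,0],"angular":[0,0,0],"jaw":0.3},{"translation":[0,0,0],"angular":[0,0,0],"jaw":0.3},{"translation":[0,0,0],"angular":[0,0,0],"jaw":0.3},{"translation":[0,0,0],"angular":[0,0,0],"jaw":0.3}]'
```

```text
t: 23.5
ee_pos: [438.9, -93.9, -16.2]
orientation: [2.467, 1.944, 0.001]
ft_force: [0.1, 0.2, 0.0]
width: 71.3
grasp_force: 0.0
t: 24.5
ee_pos: [438.7, -93.9, -16.4]
orientation: [2.467, 1.944, 0.001]
ft_force: [-0.7, 0.3, 7.0]
width: 54.3
grasp_force: 30.0
```

```bash
python3 -m creep '[{"translation":[0,0,-10],"angular":[0,0,0],"jaw":0.3},{"translation":[0,0,-40],"angular":[0,0,0],"jaw":0.3},{"translation":[0,0,-70],"angular":[0,0,0],"jaw":0.3},{"translation":[0,0,-90],"angular":[0,0,0],"jaw":0.3},{"translation":[0,0,-90],"angular":[0,0,0],"jaw":0.3},{"translation":[0,0,-90],"angular":[0,0,0],"jaw":0.3},{"translation":[0,0,-90],"angular":[0,0,0],"jaw":0.3},{"translation":[0,0,-90],"angular":[0,0,0],"jaw":0.3}]'
python3 -c "
from h import *
print(tool([546.7,-305.4,0]))"
```

```text
t: 25.5
ee_pos: [437.9, -93.7, 72.5]
orientation: [-2.467, -1.944, 0.001]
ft_force: [-0.1, -0.5, -1.6]
width: 53.9
grasp_force: 30.0
[-180.39143711  155.45877643   72.21217405]
```

```bash
python3 -m creep '[{"translation":[-25,20,0],"angular":[0,0,0],"jaw":0.3},{"translation":[-65,55,0],"angular":[0,0,0],"jaw":0.3},{"translation":[-105,90,0],"angular":[0,0,0],"jaw":0.3},{"translation":[-145,125,0],"angular":[0,0,0],"jaw":0.3},{"translation":[-170,147,0],"angular":[0,0,0],"jaw":0.3},{"translation":[-180,155,0],"angular":[0,0,0],"jaw":0.3},{"translation":[-180,155,0],"angular":[0,0,0],"jaw":0.3},{"translation":[-180,155,0],"angular":[0,0,0],"jaw":0.3}]'
python3 - <<'E'
from h import *
np.set_printoptions(precision=1,suppress=True)
im=save("wrist","w7");print(ctrl.get_obs()["ee_pos"],tool([546.7,-305.4,0]))
E
```

```text
t: 26.5
ee_pos: [546.0, -303.6, 72.7]
orientation: [-2.465, -1.944, 0.001]
ft_force: [-0.3, -0.1, -0.3]
width: 54.6
grasp_force: 30.0
[ 546.2 -303.6   72.9] [-1.7  1.  72.9]
```

View pics/w7.png

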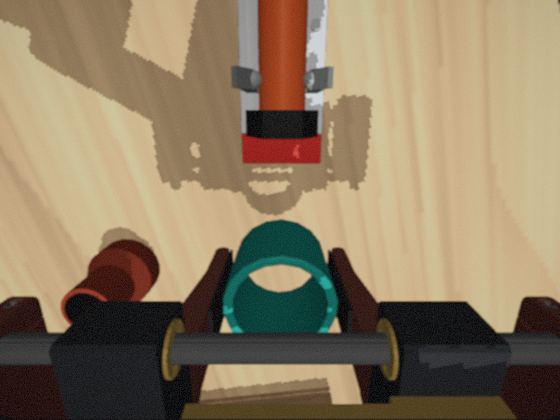

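The pipe's centre column is 282 and the coupling's is 281, so they are in line. Lower and release.

```bash
python3 -m creep '[{"translation":[-1,1,25],"angular":[0,0,0],"jaw":0.3},{"translation":[-1,1,50],"angular":[0,0,0],"jaw":0.3},{"translation":[-1,1,70],"angular":[0,0,0],"jaw":0.3},{"translation":[-1,1,80],"angular":[0,0,0],"jaw":0.3},{"translation":[-1,1,85],"angular":[0,0,0],"jaw":0.3},{"translation":[-1,1,88],"angular":[0,0,0],"jaw":0.3},{"translation":[-1,1,89.5],"angular":[0,0,0],"jaw":0.3},{"translation":[-1,1,89.5],"angular":[0,0,0],"jaw":0.3}]'
python3 -m creep '[{"translation":[0,0,0],"angular":[0,0,0],"jaw":0.3},{"translation":[0,0,0],"angular":[0,0,0],"jaw":0.7},{"translation":[0,0,0],"angular":[0,0,0],"jaw":1},{"translation":[0,0,0],"angular":[0,0,0],"jaw":1},{"translation":[0,0,0],"angular":[0,0,0],"jaw":1},{"translation":[0,0,0],"angular":[0,0,0],"jaw":1},{"translation":[0,0,0],"angular":[0,0,0],"jaw":1},{"translation":[0,0,0],"angular":[0,0,0],"jaw":1}]'
python3 -m creep '[{"translation":[0,0,-30],"angular":[0,0,0],"jaw":1},{"translation":[0,0,-70],"angular":[0,0,0],"jaw":1},{"translation":[0,0,-110],"angular":[0,0,0],"jaw":1},{"translation":[0,0,-150],"angular":[0,0,0],"jaw":1},{"translation":[0,0,-155],"angular":[0,0,0],"jaw":1},{"translation":[0,0,-155],"angular":[0,0,0],"jaw":1},{"translation":[0,0,-155],"angular":[0,0,0],"jaw":1},{"translation":[0,0,-155],"angular":[0,0,0],"jaw":1}]'
python3 - <<'E'
from h import *
np.set_printoptions(precision=1,suppress=True)
im=ell("wrist",(80,140,100),(95,255,255),50);print(ctrl.get_obs()["ee_pos"]);pipe("wrist",46)
ell("top",(80,140,60),(95,255,255),50)
hsv=cv2.cvtColor(im,cv2.COLOR_RGB2HSV);m=(((hsv[...,0]<4)|(hsv[...,0]>176))&(hsv[...,1]>200)&(hsv[...,2]>120)).astype(np.uint8)
n,l,st,c=cv2.connectedComponentsWithStats(m);k=1+np.argmax(st[1:,4]);x,y,w,h,_=st[k];print(st[k],ray("wrist",x+w/2,y+h,8))
print("plug tool",tool([380.3,314.5,20]))
E
```

```text
t: 27.55
ee_pos: [548.0, -306.4, -16.0]
orientation: [2.467, 1.944, 0.0]
ft_force: [-0.6, 0.4, -2.0]
width: 53.9
grasp_force: 30.0
t: 28.55
ee_pos: [547.7, -306.2, -16.4]
orientation: [-2.467, -1.944, 0.0]
ft_force: [-0.3, -0.3, -0.2]
width: 88.0
grasp_force: 0.0
t: 29.55
ee_pos: [547.0, -305.8, 137.2]
orientation: [-2.466, -1.943, 0.001]
ft_force: [-1.5, -0.1, -0.3]
width: 87.6
grasp_force: 0.0
wrist box (255, 182, 54, 53) c [281.5 208. ] -> [ 548.6 -307.7   50. ] area 2193.5
[ 547.1 -305.9  137.4]
wrist [ 262    0   37  108 3479] [279.7  52.6] [ 577.9 -179.4   46. ] yaw -103.54338426236991
top box (413, 207, 22, 22) c [423.7 217.5] -> [ 545.9 -305.9   50. ] area 333.5
[249 129  62  22 547] [ 558.7 -261.4    8. ]
plug tool [ 564.3 -307.5  118.4]
```

The coupling stands at (548,-306), about 20 mm clear of the red end and in line. Next, over to the white plug.

```bash
python3 -m creep '[{"translation":[30,-16,0],"angular":[0,0,0],"jaw":0.8},{"translation":[70,-38,0],"angular":[0,0,0],"jaw":0.8},{"translation":[110,-60,0],"angular":[0,0,0],"jaw":0.8},{"translation":[150,-82,0],"angular":[0,0,0],"jaw":0.8},{"translation":[190,-104,0],"angular":[0,0,0],"jaw":0.8},{"translation":[230,-125,0],"angular":[0,0,0],"jaw":0.8},{"translation":[270,-147,0],"angular":[0,0,0],"jaw":0.8},{"translation":[310,-169,0],"angular":[0,0,0],"jaw":0.8}]'
python3 -m creep '[{"translation":[40,-22,0],"angular":[0,0,0],"jaw":0.8},{"translation":[80,-43,0],"angular":[0,0,0],"jaw":0.8},{"translation":[120,-65,0],"angular":[0,0,0],"jaw":0.8},{"translation":[160,-87,0],"angular":[0,0,0],"jaw":0.8},{"translation":[200,-109,0],"angular":[0,0,0],"jaw":0.8},{"translation":[230,-126,0],"angular":[0,0,0],"jaw":0.8},{"translation":[250,-137,0],"angular":[0,0,0],"jaw":0.8},{"translation":[254,-138,0],"angular":[0,0,0],"jaw":0.8}]'
python3 - <<'E'
from h import *
np.set_printoptions(precision=1,suppress=True)
im=ell("wrist",(0,0,150),(179,45,255),30);cv2.imwrite("pics/w8.png",im[:,:,::-1])
o=ctrl.get_obs();print(o["ee_pos"],o["width"],tool([380.3,314.5,20]),proj("wrist",[380.3,314.5,20]),proj("wrist",[380.3,314.5,50]))
E
```

```text
t: 30.7
ee_pos: [455.5, 36.0, 138.7]
orientation: [2.468, 1.944, 0.0]
ft_force: [-0.3, -0.6, -0.4]
width: 70.4
grasp_force: 0.0
t: 31.7
ee_pos: [380.8, 314.9, 138.6]
orientation: [2.465, 1.947, 0.0]
ft_force: [0.7, -1.0, 0.7]
width: 70.3
grasp_force: 0.0
wrist box (253, 172, 55, 52) c [280.  197.5] -> [382.3 317.2  30. ] area 2179.0
wrist box (438, 221, 7, 6) c [441.1 223.8] -> [536.1 251.7  30. ] area 20.0
wrist box (505, 188, 6, 6) c [508. 191.] -> [603.1 271.2  30. ] area 17.0
[381.  314.5 138.6] 70.40376069665199 [ -0.2  -0.7 118.6] [278.7 197.8] [278.6 206.3]
```

View pics/w8.png

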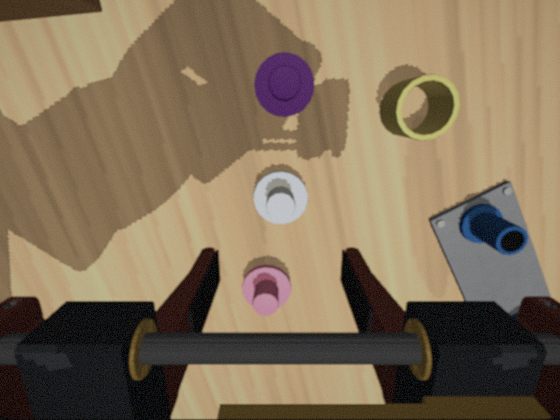

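The white plug is centred at (280,197), its knob under the tool axis, with purple above and pink below. Descend on its knob.

```bash
python3 -m creep '[{"translation":[0,0,50],"angular":[0,0,0],"jaw":0.8},{"translation":[0,0,90],"angular":[0,0,0],"jaw":0.8},{"translation":[0,0,115],"angular":[0,0,0],"jaw":0.8},{"translation":[0,0,130],"angular":[0,0,0],"jaw":0.8},{"translation":[0,0,138],"angular":[0,0,0],"jaw":0.8},{"translation":[0,0,141],"angular":[0,0,0],"jaw":0.8},{"translation":[0,0,141],"angular":[0,0,0],"jaw":0},{"translation":[0,0,141],"angular":[0,0,0],"jaw":0}]'
python3 -m creep '[{"translation":[0,0,0],"angular":[0,0,0],"jaw":0},{"translation":[0,0,0],"angular":[0,0,0],"jaw":0},{"translation":[0,0,0],"angular":[0,0,0],"jaw":0},{"translation":[0,0,0],"angular":[0,0,0],"jaw":0},{"translation":[0,0,0],"angular":[0,0,0],"jaw":0},{"translation":[0,0,0],"angular":[0,0,0],"jaw":0},{"translation":[0,0,0],"angular":[0,0,0],"jaw":0},{"translation":[0,0,0],"angular":[0,0,0],"jaw":0}]'
```

```text
t: 32.75
ee_pos: [381.5, 314.2, -1.7]
orientation: [2.467, 1.945, 0.002]
ft_force: [-0.4, 0.2, 0.7]
width: 53.4
grasp_force: 0.0
t: 33.75
ee_pos: [381.2, 314.0, -2.2]
orientation: [-2.467, -1.944, -0.0]
ft_force: [-0.4, 1.0, 5.2]
width: 27.2
grasp_force: 30.0
```

```bash
python3 -m creep '[{"translation":[0,0,-20],"angular":[0,0,0],"jaw":0},{"translation":[0,0,-60],"angular":[0,0,0],"jaw":0},{"translation":[0,0,-100],"angular":[0,0,0],"jaw":0},{"translation":[0,0,-135],"angular":[0,0,0],"jaw":0},{"translation":[-30,16,-140],"angular":[0,0,0],"jaw":0},{"translation":[-70,38,-140],"angular":[0,0,0],"jaw":0},{"translation":[-110,60,-140],"angular":[0,0,0],"jaw":0},{"translation":[-150,82,-140],"angular":[0,0,0],"jaw":0}]'
python3 -m creep '[{"translation":[-40,22,0],"angular":[0,0,0],"jaw":0},{"translation":[-80,43,0],"angular":[0,0,0],"jaw":0},{"translation":[-120,65,0],"angular":[0,0,0],"jaw":0},{"translation":[-160,87,0],"angular":[0,0,0],"jaw":0},{"translation":[-200,109,0],"angular":[0,0,0],"jaw":0},{"translation":[-240,130,0],"angular":[0,0,0],"jaw":0},{"translation":[-280,152,0],"angular":[0,0,0],"jaw":0},{"translation":[-320,174,0],"angular":[0,0,0],"jaw":0}]'
python3 -m creep '[{"translation":[-35,19,0],"angular":[0,0,0],"jaw":0},{"translation":[-65,35,0],"angular":[0,0,0],"jaw":0},{"translation":[-85,46,0],"angular":[0,0,0],"jaw":0},{"translation":[-92,50,0],"angular":[0,0,0],"jaw":0},{"translation":[-92,50,0],"angular":[0,0,0],"jaw":0},{"translation":[-92,50,0],"angular":[0,0,0],"jaw":0},{"translation":[-92,50,0],"angular":[0,0,0],"jaw":0},{"translation":[-92,50,0],"angular":[0,0,0],"jaw":0}]'
python3 -c "
from h import *
print(tool([547.8,-306.4,0]),R.from_rotvec(ctrl.get_obs()['orientation']).as_matrix()[:,0]);save('wrist','w9')"
```

```text
t: 34.75
ee_pos: [425.7, 147.4, 137.4]
orientation: [-2.467, -1.945, 0.001]
ft_force: [0.6, -0.3, -1.0]
width: 27.4
grasp_force: 30.0
t: 35.75
ee_pos: [519.9, -204.4, 137.1]
orientation: [-2.467, -1.944, 0.001]
ft_force: [0.6, 1.0, -1.3]
width: 27.4
grasp_force: 30.0
t: 36.75
ee_pos: [547.3, -303.5, 137.8]
orientation: [2.467, 1.945, 0.0]
ft_force: [-0.6, -0.7, -0.5]
width: 27.6
grasp_force: 30.0
[ -2.65168723   1.16961056 137.84508007] [2.33168694e-01 9.72436301e-01 1.67483591e-05]
```

View pics/w9.png

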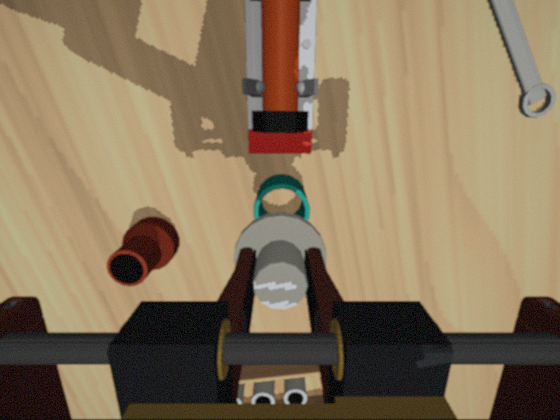

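The plug is aligned over the coupling: disc column 281, coupling 282. Lower in.

```bash
python3 -m creep '[{"translation":[-2.5,1,20],"angular":[0,0,0],"jaw":0},{"translation":[-2.5,1,45],"angular":[0,0,0],"jaw":0},{"translation":[-2.5,1,65],"angular":[0,0,0],"jaw":0},{"translation":[-2.5,1,78],"angular":[0,0,0],"jaw":0},{"translation":[-2.5,1,86],"angular":[0,0,0],"jaw":0},{"translation":[-2.5,1,90],"angular":[0,0,0],"jaw":0},{"translation":[-2.5,1,94],"angular":[0,0,0],"jaw":0},{"translation":[-2.5,1,96],"angular":[0,0,0],"jaw":0}]'
python3 -m creep '[{"translation":[0,0,1],"angular":[0,0,0],"jaw":0},{"translation":[0,0,2],"angular":[0,0,0],"jaw":0},{"translation":[0,0,3],"angular":[0,0,0],"jaw":0},{"translation":[0,0,4],"angular":[0,0,0],"jaw":0},{"translation":[0,0,5],"angular":[0,0,0],"jaw":0},{"translation":[0,0,6],"angular":[0,0,0],"jaw":0},{"translation":[0,0,6],"angular":[0,0,0],"jaw":0},{"translation":[0,0,6],"angular":[0,0,0],"jaw":0}]'
```

```text
t: 37.8
ee_pos: [547.9, -306.9, 41.9]
orientation: [2.467, 1.944, 0.0]
ft_force: [-0.0, -0.1, -1.4]
width: 27.6
grasp_force: 30.0
t: 38.8
ee_pos: [547.7, -306.8, 35.9]
orientation: [2.467, 1.944, 0.0]
ft_force: [-0.3, 0.3, 1.6]
width: 27.4
grasp_force: 30.0
```

Seated: z 35.9 against 35.8 expected, no jamming force. Release, rise and measure the reducer.

```bash
python3 -m creep '[{"translation":[0,0,0],"angular":[0,0,0],"jaw":0.6},{"translation":[0,0,0],"angular":[0,0,0],"jaw":0.6},{"translation":[0,0,0],"angular":[0,0,0],"jaw":0.6},{"translation":[0,0,0],"angular":[0,0,0],"jaw":0.6},{"translation":[0,0,-25],"angular":[0,0,0],"jaw":0.8},{"translation":[0,0,-60],"angular":[0,0,0],"jaw":0.8},{"translation":[0,0,-95],"angular":[0,0,0],"jaw":0.8},{"translation":[0,0,-105],"angular":[0,0,0],"jaw":0.8}]'
python3 - <<'E'
from h import *
np.set_printoptions(precision=1,suppress=True)
im=ell("wrist",(0,0,120),(179,45,255),58)
print(ctrl.get_obs()["ee_pos"],proj("wrist",[547.8,-306.6,58]))
ell("wrist",(80,140,60),(95,255,255),50)
for l in("reducer","coupling","plug"):print(l,[(np.round(d["rect"]),round(d["score"],2)) for d in ctrl.look_for("wrist",l)][:3])
print(tool([396.9,-322.4,70]))
E
```

```text
t: 39.8
ee_pos: [548.9, -307.5, 142.9]
orientation: [2.465, 1.942, 0.002]
ft_force: [0.1, 0.8, 0.6]
width: 70.3
grasp_force: 0.0
wrist box (248, 177, 61, 58) c [278.  205.5] -> [ 548.1 -305.6   58. ] area 2704.0
wrist box (488, 0, 61, 114) c [520.2  53.2] -> [ 766.6 -227.4   58. ] area 2311.0
wrist box (295, 0, 18, 77) c [303.1  38. ] -> [ 599.8 -176.3   58. ] area 1136.5
[ 548.7 -307.4  142.9] [277.9 206.6]
reducer [(array([109., 214., 177., 281.]), 0.63)]
coupling [(array([258., 168., 301., 188.]), 0.52)]
plug [(array([249., 176., 307., 233.]), 0.97)]
[ -50.8 -141.7   69.4]
```

```bash
python3 -m creep '[{"translation":[-12,-30,0],"angular":[0,0,-0.08],"jaw":0.8},{"translation":[-25,-70,0],"angular":[0,0,-0.18],"jaw":0.8},{"translation":[-38,-108,0],"angular":[0,0,-0.3],"jaw":0.8},{"translation":[-47,-132,0],"angular":[0,0,-0.42],"jaw":0.8},{"translation":[-50.5,-141.5,0],"angular":[0,0,-0.517],"jaw":0.8},{"translation":[-50.5,-141.5,0],"angular":[0,0,-0.517],"jaw":0.8},{"translation":[-50.5,-141.5,0],"angular":[0,0,-0.517],"jaw":0.8},{"translation":[-50.5,-141.5,0],"angular":[0,0,-0.517],"jaw":0.8}]'
python3 - <<'E'
from h import *
np.set_printoptions(precision=1,suppress=True)
im=ctrl.get_image("wrist");hsv=cv2.cvtColor(im,cv2.COLOR_RGB2HSV)
print([(np.round(d["rect"]),round(d["score"],2)) for d in ctrl.look_for("wrist","reducer")][:3])
m=(((hsv[...,0]<10)|(hsv[...,0]>172))&(hsv[...,1]>130)).astype(np.uint8)
m[240:]=0
n,l,st,c=cv2.connectedComponentsWithStats(m);k=np.argsort(st[1:,4])[::-1][:2]+1;print(st[k])
p=[396.9,-322.4];print([proj("wrist",p+[z]) for z in(70,22,0)],ctrl.get_obs()["ee_pos"],tool(p+[70]))
for z,rad in((70,19),(22,28),(0,28)):
    q=np.array([proj("wrist",[p[0]+rad*np.cos(a),p[1]+rad*np.sin(a),z]) for a in np.linspace(0,6.28,60)]);print(z,q.min(0),q.max(0))
E
```

```text
t: 41.05
ee_pos: [398.7, -322.6, 140.4]
orientation: [-1.889, -2.51, -0.0]
ft_force: [0.1, 0.7, -0.4]
width: 70.0
grasp_force: 0.0
[(array([253., 169., 302., 234.]), 0.56)]
[[ 472   38   88  117 2346]
 [ 253  169   52   62 1577]]
[array([277.7, 211.1]), array([278. , 196.8]), array([278.1, 191.5])] [ 398.6 -322.6  140.5] [ 0.7 -1.6 70.5]
70 [256.1 190.1] [299.3 231.2]
22 [250.8 169.7] [305.3 222.4]
0 [252.5 166. ] [303.7 215.7]
```

The silhouette matches the prediction to about 1 px. Grip the narrow part (z 40–70).

```bash
python3 -m creep '[{"translation":[0.5,-1,40],"angular":[0,0,0],"jaw":0.8},{"translation":[0.5,-1,75],"angular":[0,0,0],"jaw":0.8},{"translation":[0.5,-1,100],"angular":[0,0,0],"jaw":0.8},{"translation":[0.5,-1,118],"angular":[0,0,0],"jaw":0.8},{"translation":[0.5,-1,127],"angular":[0,0,0],"jaw":0.8},{"translation":[0.5,-1,129],"angular":[0,0,0],"jaw":0.8},{"translation":[0.5,-1,129],"angular":[0,0,0],"jaw":0},{"translation":[0.5,-1,129],"angular":[0,0,0],"jaw":0}]'
python3 -m creep '[{"translation":[0,0,0],"angular":[0,0,0],"jaw":0},{"translation":[0,0,0],"angular":[0,0,0],"jaw":0},{"translation":[0,0,0],"angular":[0,0,0],"jaw":0},{"translation":[0,0,0],"angular":[0,0,0],"jaw":0},{"translation":[0,0,0],"angular":[0,0,0],"jaw":0},{"translation":[0,0,0],"angular":[0,0,0],"jaw":0},{"translation":[0,0,0],"angular":[0,0,0],"jaw":0},{"translation":[0,0,0],"angular":[0,0,0],"jaw":0}]'
python3 -c "
from h import *
print(ctrl.get_obs()['qpos'])"
```

```text
t: 42.15
ee_pos: [397.6, -322.9, 12.4]
orientation: [1.888, 2.509, -0.0]
ft_force: [-0.1, -0.4, -0.2]
width: 53.4
grasp_force: 0.0
t: 43.15
ee_pos: [397.3, -322.7, 12.0]
orientation: [1.888, 2.51, -0.0]
ft_force: [-1.2, -0.3, 5.9]
width: 37.0
grasp_force: 30.0
[-7.05455292e-01  5.55476480e-01  1.97531648e+00 -2.12643670e-05
  6.10269116e-01 -9.86417078e-01]
```

```bash
python3 -m creep '[{"translation":[0,0,-15],"angular":[0,0,0],"jaw":0},{"translation":[0,0,-45],"angular":[0,0,0],"jaw":0},{"translation":[0,0,-80],"angular":[0,0,0],"jaw":0},{"translation":[0,0,-115],"angular":[0,0,0],"jaw":0},{"translation":[0,0,-130],"angular":[0,0,0],"jaw":0},{"translation":[0,0,-130],"angular":[0,0,0],"jaw":0},{"translation":[0,0,-130],"angular":[0,0,0],"jaw":0},{"translation":[0,0,-130],"angular":[0,0,0],"jaw":0}]'
python3 -c "
from h import *
o=ctrl.get_obs();r=R.from_rotvec(o['orientation']).as_matrix();print(tool([605,161,8]),np.degrees(np.arctan2(r[1,0],r[0,0])),o['width'],o['grasp_force'])"
```

```text
t: 44.15
ee_pos: [396.4, -322.0, 140.4]
orientation: [-1.887, -2.509, -0.0]
ft_force: [0.4, 0.5, -1.4]
width: 36.7
grasp_force: 30.0
[405.93597243 334.50897135 132.75843358] 106.0961900272182 36.720156551618715 29.99788999557495
```

```bash
python3 -m creep '[{"translation":[20,16,0],"angular":[0,0,0],"jaw":0},{"translation":[55,45,0],"angular":[0,0,0],"jaw":0},{"translation":[90,74,0],"angular":[0,0,0],"jaw":0},{"translation":[125,103,0],"angular":[0,0,0],"jaw":0},{"translation":[160,132,0],"angular":[0,0,0],"jaw":0},{"translation":[195,161,0],"angular":[0,0,0],"jaw":0},{"translation":[230,190,0],"angular":[0,0,0],"jaw":0},{"translation":[265,218,0],"angular":[0,0,0],"jaw":0}]'
python3 -m creep '[{"translation":[35,29,0],"angular":[0,0,0],"jaw":0},{"translation":[70,58,0],"angular":[0,0,0],"jaw":0},{"translation":[105,87,0],"angular":[0,0,0],"jaw":0},{"translation":[130,107,0],"angular":[0,0,0],"jaw":0},{"translation":[140,116,0],"angular":[0,0,0],"jaw":0},{"translation":[140,116,0],"angular":[0,0,0],"jaw":0},{"translation":[140,116,0],"angular":[0,0,0],"jaw":0},{"translation":[140,116,0],"angular":[0,0,0],"jaw":0}]'
python3 - <<'E'
from h import *
np.set_printoptions(precision=1,suppress=True)
im=ctrl.get_image("wrist");cv2.imwrite("pics/w10.png",im[:,:,::-1])
o=ctrl.get_obs();print(o["ee_pos"],tool([605,161,8]))
hsv=cv2.cvtColor(im,cv2.COLOR_RGB2HSV);m=cv2.inRange(hsv,np.array((98,120,25)),np.array((125,255,255)))
n,l,st,c=cv2.connectedComponentsWithStats(m);k=np.argsort(st[1:,4])[::-1][:3]+1;print(st[k],c[k])
a=np.radians(-73.9);d=np.array([np.cos(a),np.sin(a),0]);
print([(s,z,proj("wrist",np.array([605,161,z])+s*d)) for s in(-78,78) for z in(60,12)])
print([proj("wrist",np.array([605,161,8])+s*d+w*np.array([-d[1],d[0],0])) for s in(-105,105) for w in(-45,45)])
E
```

```text
t: 45.15
ee_pos: [533.1, -6.0, 140.7]
orientation: [-1.888, -2.51, 0.002]
ft_force: [0.7, -0.7, -1.9]
width: 36.7
grasp_force: 30.0
t: 46.15
ee_pos: [605.3, 158.0, 141.7]
orientation: [-1.89, -2.509, 0.001]
ft_force: [0.6, -0.6, -1.4]
width: 37.2
grasp_force: 30.0
[605.5 158.2 141.8] [  2.9   0.3 133.8]
[[ 260   94   43   45 1050]
 [ 325  381   14   23  222]
 [ 118  318    2    2    2]] [[281.1 115.5]
 [331.1 393.9]
 [118.5 318.5]]
[(-78, 60, array([279.8, 115.6])), (-78, 12, array([279.8, 114.9])), (78, 60, array([280. , 280.5])), (78, 12, array([280. , 258.6]))]
[array([233.2,  85.8]), array([326.2,  85.6]), array([241.7, 277.9]), array([318.3, 277.8])]
```

The far port is at (281,115.5) against (280,115.3) predicted, so the aim is right. Lower onto the plate.

```bash
python3 -m creep '[{"translation":[3,0.8,25],"angular":[0,0,0],"jaw":0},{"translation":[3,0.8,55],"angular":[0,0,0],"jaw":0},{"translation":[3,0.8,80],"angular":[0,0,0],"jaw":0},{"translation":[3,0.8,98],"angular":[0,0,0],"jaw":0},{"translation":[3,0.8,108],"angular":[0,0,0],"jaw":0},{"translation":[3,0.8,114],"angular":[0,0,0],"jaw":0},{"translation":[3,0.8,117],"angular":[0,0,0],"jaw":0},{"translation":[3,0.8,118],"angular":[0,0,0],"jaw":0}]'
python3 -m creep '[{"translation":[0,0,0.5],"angular":[0,0,0],"jaw":0},{"translation":[0,0,1],"angular":[0,0,0],"jaw":0},{"translation":[0,0,1.5],"angular":[0,0,0],"jaw":0},{"translation":[0,0,2],"angular":[0,0,0],"jaw":0},{"translation":[0,0,2.5],"angular":[0,0,0],"jaw":0},{"translation":[0,0,3],"angular":[0,0,0],"jaw":0},{"translation":[0,0,3],"angular":[0,0,0],"jaw":0},{"translation":[0,0,3],"angular":[0,0,0],"jaw":0}]'
```

```text
t: 47.2
ee_pos: [606.0, 162.4, 24.1]
orientation: [1.888, 2.51, 0.001]
ft_force: [0.1, 0.4, -1.4]
width: 37.1
grasp_force: 30.0
t: 48.2
ee_pos: [605.6, 162.3, 20.6]
orientation: [-1.888, -2.511, 0.0]
ft_force: [-0.1, 0.3, -1.5]
width: 36.9
grasp_force: 30.0
```

```bash
python3 -m creep '[{"translation":[-1,0,0],"angular":[0,0,0],"jaw":0},{"translation":[-1,0,0.4],"angular":[0,0,0],"jaw":0},{"translation":[-1,0,0.8],"angular":[0,0,0],"jaw":0},{"translation":[-1,0,0.8],"angular":[0,0,0],"jaw":0},{"translation":[-1,0,0.8],"angular":[0,0,0],"jaw":0.7},{"translation":[-1,0,0.8],"angular":[0,0,0],"jaw":0.7},{"translation":[-1,0,0.8],"angular":[0,0,0],"jaw":0.7},{"translation":[-1,0,0.8],"angular":[0,0,0],"jaw":0.7}]'
python3 -m creep '[{"translation":[0,0,-20],"angular":[0,0,0],"jaw":0.8},{"translation":[0,0,-50],"angular":[0,0,0],"jaw":0.8},{"translation":[0,0,-85],"angular":[0,0,0],"jaw":0.8},{"translation":[0,0,-120],"angular":[0,0,0],"jaw":0.8},{"translation":[0,0,-120],"angular":[0,0,0],"jaw":0.8},{"translation":[0,0,-120],"angular":[0,0,0],"jaw":0.8},{"translation":[0,0,-120],"angular":[0,0,0],"jaw":0.8},{"translation":[0,0,-120],"angular":[0,0,0],"jaw":0.8}]'
python3 - <<'E'
from h import *
np.set_printoptions(precision=1,suppress=True)
im=ctrl.get_image("wrist")
o=ctrl.get_obs();print(o["ee_pos"])
hsv=cv2.cvtColor(im,cv2.COLOR_RGB2HSV)
for nm,m in(("blue",cv2.inRange(hsv,np.array((98,120,25)),np.array((125,255,255)))),("red",(((hsv[...,0]<10)|(hsv[...,0]>172))&(hsv[...,1]>130)).astype(np.uint8)),("plate",cv2.inRange(hsv,np.array((0,0,60)),np.array((179,45,255))))):
    n,l,st,c=cv2.connectedComponentsWithStats(m);k=np.argsort(st[1:,4])[::-1][:3]+1;print(nm,st[k].tolist())
print([(np.round(d["rect"]),round(d["score"],2)) for d in ctrl.look_for("wrist","reducer")][:2])
a=np.radians(-73.9);d=np.array([np.cos(a),np.sin(a),0]);
for z,rad in((78,19),(30,28),(8,28)):
    q=np.array([proj("wrist",[605+rad*np.cos(a),161+rad*np.sin(a),z]) for a in np.linspace(0,6.28,60)]);print(z,q.min(0),q.max(0))
print([proj("wrist",np.array([605,161,z])+s*d) for s in(-78,78) for z in(60,16)])
ctrl.get_image("top");ctrl.get_image("scene")
for cam,l,q in(("top","plug",[547.8,-306.5,58]),("top","jar",[733,-28,75]),("top","spare",[520.4,366,50]),("scene","plug",[547.8,-306.5,58]),("scene","reducer",[605,161,43]),("scene","coupling",[547.8,-306.5,25]),("scene","jar",[733,-28,40])):
    print(cam,l,[(np.round(d["rect"]),round(d["score"],2)) for d in ctrl.look_for(cam,l)][:3],proj(cam,q))
E
```

```text
t: 49.2
ee_pos: [605.9, 161.3, 19.9]
orientation: [1.888, 2.511, -0.0]
ft_force: [-0.6, -0.3, 0.9]
width: 61.4
grasp_force: 0.0
t: 50.2
ee_pos: [605.2, 161.2, 138.8]
orientation: [-1.888, -2.51, 0.002]
ft_force: [0.5, -1.0, 0.2]
width: 70.1
grasp_force: 0.0
[605.4 161.2 138.9]
blue [[263, 246, 37, 52, 1165], [259, 97, 44, 45, 1050], [325, 382, 41, 22, 731]]
red [[255, 170, 53, 66, 1691], [156, 249, 57, 84, 934], [359, 272, 46, 60, 780]]
plate [[235, 91, 92, 209, 10476], [489, 258, 68, 62, 2209], [139, 348, 282, 16, 1676]]
[(array([256., 173., 308., 235.]), 0.66)]
78 [256.6 193.7] [301.2 236. ]
30 [251.1 172.3] [307.2 226.2]
8 [252.9 168.3] [305.5 219.2]
[array([278.9, 119.4]), array([279.1, 118.2]), array([279.1, 284.6]), array([279.2, 263.7])]
top plug [(array([111., 263., 134., 286.]), 0.93), (array([409., 206., 436., 228.]), 0.78)] [425.  216.3]
top jar [(array([299., 129., 318., 156.]), 0.65)] [307.  138.1]
top spare [(array([129., 221., 138., 238.]), 0.51)] [142. 228.]
scene plug [(array([192., 303., 221., 322.]), 0.86), (array([245., 146., 265., 165.]), 0.82)] [203.  310.8]
scene reducer [(array([313., 184., 333., 210.]), 0.7)] [321.  194.4]
scene coupling [(array([195., 319., 218., 334.]), 0.68)] [204.6 318. ]
scene jar [(array([321., 249., 342., 280.]), 0.82)] [331.8 262.5]
```

Everything measures in place: the reducer is centred between the ports, the plug is on the coupling, and the jar and cream coupling have not moved. Handing in.

```bash
python3 -c "
from workcell import ctrl
print(ctrl.close_job())"
```

```text
the job is handed in; nothing more can be done
None
```

I did all four steps in the order asked and handed the job in at about 50 s: the pipe is pressed home, the teal coupling stands about 20 mm off the red end in line, the white plug is seated in it, and the reducer stands midway between the ports, as far as the force readings and cameras show.

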